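# Shut and bolt the tool well

### The job

Close up the tool well: with the fingertips, push the open oak lid down until it is fully shut, without slamming it, and then push the brass bolt by the outer face of its thumb plate until it is fully home over the lid. Keep the bolt clear of the lid until the lid is down, only push (do not grip or lift the lid, the bolt or anything else), and leave the pawn blanks, the rook, the gouge and the calliper where they are.

Things in the scene. Friction and masses are not known exactly. Their poses are not given: they have to be found in the camera images.
- well: Tool well: fixed open-topped beech box, 200 (its x) x 220 (its y) x 70 mm high, walls 10 mm. Origin: centre of its underside, z up. The lid is hinged along its +x rim (far from the robot). A beech cheek block with the bolt stands against its -y side (x -70 to -10, y -200 to -110 mm, top 84 mm high; a steel staple over the bolt at y -125 is 98 mm high).
- lid (a joint): Oak lid angle, rad: 0 shut, grows as it opens (limit 1.5); starts 0.75 to 1.2. Hinge line along the well's y at x = +100, z = 70 mm in its frame. Board 200 mm from hinge to free edge, 220 wide, 12 thick above the hinge plane; shut, its upper face is 82 mm over the bench. Stiff hinge: it stays where left and must be pushed all the way down; 2 to 6 N near the free edge moves it.
- lid_spot (a point): A point on the lid's upper (outer) face, 160 mm from the hinge line and 40 mm from the free edge, half-way along the width. Its z is the outward normal of that face, its x points from the free edge to the hinge. Pushing here against the face swings the lid shut.
- lid_lining (a point): Cork lining under the lid (174 x 194 x 4 mm). The fingers must keep off it: touching it means that the lid is being gripped or lifted. This point is the middle of its underside.
- bolt (a joint): Travel of the brass sliding bolt, m: 0 drawn back, 0.055 fully home (its stop). It slides along the well's +y, towards the lid; starts between 0 and 0.010. Its tip passes the lid's side edge at 0.012 and home it lies 43 mm over the shut lid. It needs about 3 N and stays where it is left.
- bolt_face (a point): Centre of the outer face (towards the well's -y) of the upright brass thumb plate at the bolt's outer end; with the bolt at 0 it lies at x -40, y -207, z 105 mm in the well's frame. Plate 38 mm wide (x), 8 thick, top 13 mm above this point. The bolt bar (18 x 8 mm) runs from this face towards the lid, 13 to 21 mm below this point. Axes as the well's: push along +y.
- bolt_ramp (a point): Sloping brass web on the other (lid) side of the thumb plate, leaning back towards it. The fingers must keep off it: touching it means that the bolt is being pinched. This point is about the middle of the web, 14 mm from the plate's outer face.
- rook_mid (a point): Half-turned ebony rook, 36 mm across and 62 mm tall, standing loose on the bench; this point is its centre, 31 mm up. Leave alone.
- gouge: Turning gouge lying on the bench: ash handle 26 mm thick and 130 mm long towards -x of its origin (from x -120 to +10 mm), steel blade to x = +130 mm. Origin on the bench under its length. Leave alone.
- calliper: Brass calliper lying flat: beam 100 x 12 x 6 mm along its x, two 45 mm jaws to +y, screw 12 mm high. Origin under the beam's centre. Leave alone.
- pawn0_mid (a point): Boxwood pawn blank, 30 mm across and 55 mm tall, standing loose on the bench; this point is its centre, 27.5 mm up. Leave alone.
- pawn1_mid (a point): Boxwood pawn blank, 30 mm across and 55 mm tall, standing loose on the bench; this point is its centre, 27.5 mm up. Leave alone.
- pawn2_mid (a point): Boxwood pawn blank, 30 mm across and 55 mm tall, standing loose on the bench; this point is its centre, 27.5 mm up. Leave alone.
- pawn3_mid (a point): Boxwood pawn blank, 30 mm across and 55 mm tall, standing loose on the bench; this point is its centre, 27.5 mm up. Leave alone.

How it is judged:
By the outcome, as a careful person would: the job done as asked, in the order asked, and still so for the second after the job is handed in, with the robot touching nothing.
It also fails if it takes over 40 s, if anything falls off the work surface, if the arm or the gripper's body presses on something with over 40 N, if the wrist force passes 120 N, or if a joint passes its speed limit or range.

### The arm

A 6-joint arm with a two-finger parallel gripper is mounted at the origin on the work surface. World frame = base frame: x ahead of the robot, y to its left, z up, the work surface at z = 0. Lengths are in mm, angles in degrees, forces in N, time in s.
With the tool pointing down it reaches from about 150 to 775 mm from the base axis. Payload 6.1 kg.
Tool frame: the origin (TCP) lies at the very end of the fingers, on their centre line; the grasp point (between the pads) lies 19 mm behind it; z points along the fingers, y is the direction in which the jaws open and shut (so a half turn about z gives the same grasp; the last joint's range is limited). The gripper opens to 85 mm and grips with 20 to 120 N. Pads are 22 mm wide; open, the fingers measure 114 mm over their backs; the gripper's body (76 mm by 85 mm) begins 54 mm behind the grasp point. The pads swing forward as they close: fully open they stand 13 mm farther back than shut.
Start: joints at [-68.067, 7.208, -2.269, 80.523, 0, 90], TCP at [196.09, -486.988, 231.295] pointing down, gripper open.
Joint ranges: [-155.77, 155.77], [-54.66, 111.73], [-72.52, 77.12], [-102.08, 115.82], [-83.92, 84.16], [-180, 180]. Speed limits (degrees/s): [136.94, 136.94, 172.46, 180, 180, 180].

### API

Orientations are given as a 3x3 rotation matrix whose columns are the frame's x, y, z axes.
In Python, from rig import get_obs, optics, order gives the robot as it stands.
- The arm moves only by the tool step_arm, never from a script. Its argument "plan" is text: rows parted by semicolons, each of 5 numbers parted by spaces: the shift along the tool's x, y, z in m, then the turn about the tool's z in rad, then the closure, from -1 (fully open) to 1 (shut). A call has 1 to 20 rows; each row shifts and turns the pose as measured when the row begins, along the tool's axes as they then stand; what a row does not reach is not made up. A row lasts 1/12 s, in which the tool goes at most 41.7 mm and 7.16 degrees, less where a joint would pass 70% of its speed; a pose out of reach is approached as far as the arm can. A call with a gripper value outside its range is refused whole. The fingers move at their own pace and stop on an object; "grip_force" is the grip in N (left out, the last holds). Time passes only in rows, so rows that do not move let the fingers close. It gives the time, the measured TCP pose, the force and the opening at its end, in the units of the state.
- get_obs(): the state, without advancing time (a new reading comes with each control period).
- optics.snapshot(name): name is "scene" or "top" or "wrist"; returns a dict with "pixels" (480x640x3 uint8, blue, green, red), "z_map" (480x640 float32, mm along the optical axis (not along the pixel's ray), 0 where there is no reading), "fx", "fy", "cx", "cy" (pixels), "view" (4x4, takes a point from world to camera coordinates). Camera axes: x right, y up, looking along -z (the intrinsics and any distortion apply to the point x, -y, -z); pixel columns grow to the right and rows downward; lengths in mm; the calibration is good to about 2 mm. A picture is of the moment at which its call begins.
- order.job_done(): hands the job in, once; it reports no verdict.
The state is a dict: "time_s": time; "qpos": joint angles; "joint_velocities": joint speeds; "joint_torque": joint torques, N m; "tcp_pos": TCP position; "tcp_rot": TCP orientation; "contact_force": force on the tool from outside, world axes, zero at the start; "wrist_torque": the same for the moment, N m; "width": opening from 0.0 (shut) to 1.0 (fully open).
Only numpy, scipy, OpenCV 4.12 (cv2) and the standard library are available. Lean on these libraries where they do the work, as an engineer would, in place of code of your own. Each camera call takes 0.05 s, during which the arm holds its last target.

## Working session

There is one attempt and no reset: what is moved stays moved. The work goes in short steps, Python scripts to look and compute and a tool call to move; the robot and the scene stay as the last step left them, time stands still between calls to the robot, and variables do not carry over. Pictures are saved under pics/ and viewed, and the job is handed in when it is done.

Besides the shell and the picture viewer there is one more tool, called as name(argument=value, ...) on one line, values as JSON. step_arm: Moves the arm, as the interface text tells. Its arguments: {"type":"object","properties":{"plan":{"type":"string"},"grip_force":{"type":"number"}},"required":["plan"]}

```bash
mkdir -p pics; ls; cat > h.py <<'E'
import numpy as np, cv2
from rig import get_obs, optics, order
def snap(n,f):
    s=optics.snapshot(n); cv2.imwrite('pics/'+f+'.png',s['pixels']); np.savez('pics/'+f+'.npz',**s); return s
def world(s):
    z=s['z_map'].astype(float); v,u=np.mgrid[0:480,0:640]
    x=(u-s['cx'])/s['fx']*z; y=(v-s['cy'])/s['fy']*z
    P=np.stack([x,-y,-z,np.ones_like(z)],-1)
    W=P@np.linalg.inv(s['view']).T
    W=W[...,:3]; W[z==0]=np.nan
    return W
E
python3 - <<'E'
from h import *
for n in ('scene','top'):
    s=snap(n,n+'0'); print(n,{k:(v if not hasattr(v,'shape') or v.size<20 else v.shape) for k,v in s.items()})
o=get_obs(); print(o)
E
```

```text
pics
scene {'pixels': (480, 640, 3), 'z_map': (480, 640), 'fx': 585.3576488362365, 'fy': 585.3576488362365, 'cx': 309.5455662354279, 'cy': 238.67244169633463, 'view': array([[-9.73320541e-01,  2.28832394e-01, -1.68184168e-02,
         5.35975952e+02],
       [-1.93213510e-01, -7.77868320e-01,  5.97987806e-01,
         6.80082201e+01],
       [ 1.23756468e-01,  5.85283361e-01,  8.01328724e-01,
        -1.24208756e+03],
       [ 0.00000000e+00,  0.00000000e+00,  0.00000000e+00,
         1.00000000e+00]])}
top {'pixels': (480, 640, 3), 'z_map': (480, 640), 'fx': 445.90839064831084, 'fy': 445.90839064831084, 'cx': 328.88475971433905, 'cy': 243.86947095046213, 'view': array([[-2.30072879e-02, -9.99721202e-01,  5.30880578e-03,
         6.41914741e+01],
       [ 9.94547770e-01, -2.23473256e-02,  1.01859369e-01,
        -5.60090693e+02],
       [-1.01712333e-01,  7.62336876e-03,  9.94784643e-01,
        -7.18588794e+02],
       [ 0.00000000e+00,  0.00000000e+00,  0.00000000e+00,
         1.00000000e+00]])}
{'time_s': 0.1, 'qpos': array([-6.80675960e+01,  7.23984355e+00, -2.32180883e+00,  8.05216891e+01,
        8.67216024e-04,  8.99982228e+01]), 'joint_velocities': array([-0.04565973, -0.02135623,  0.12438172, -0.02077488, -0.05084324,
        0.0013039 ]), 'joint_torque': array([ 3.51964736e-04, -4.36910069e+01,  3.53602481e+01,  1.37640926e-02,
       -2.01949416e-05,  1.22953372e-05]), 'tcp_pos': array([ 195.96418723, -486.66873102,  230.57822238]), 'tcp_rot': array([[ 9.27613582e-01,  3.73540843e-01, -5.29264668e-04],
       [ 3.73541218e-01, -9.27612593e-01,  1.35496146e-03],
       [ 1.51808762e-05, -1.45458282e-03, -9.99998942e-01]]), 'contact_force': array([ 0.2205044 ,  0.3124551 , -0.38747761]), 'wrist_torque': array([-0.02883158,  0.04479348, -0.01873953]), 'width': 0.9980590034210599}
```

View pics/scene0.png

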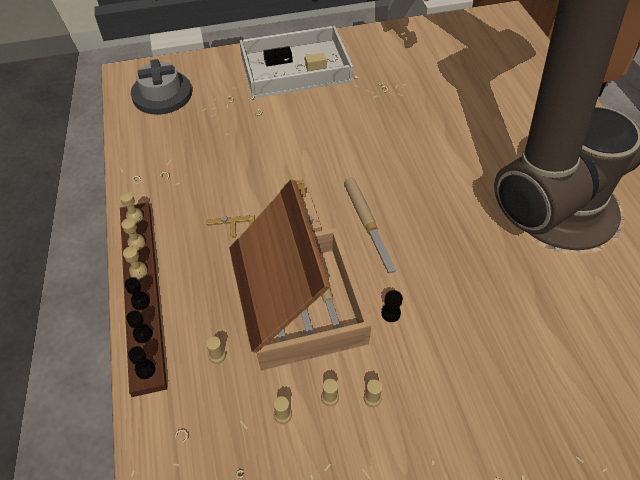

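View pics/top0.png

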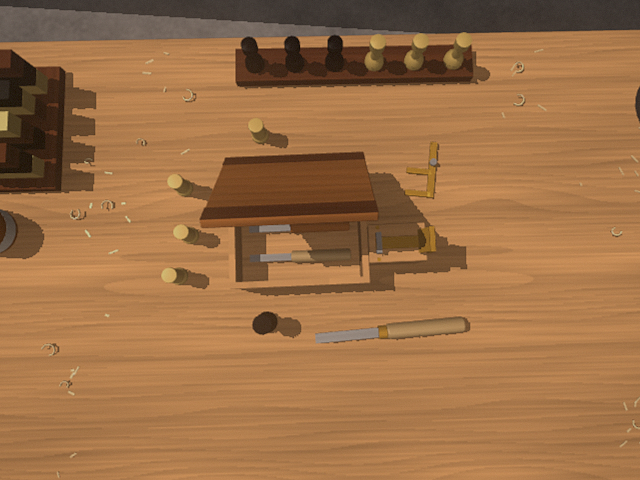

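The top view shows the open lid with its free edge near pixels (202,222)–(377,218). The well rim's near edge runs along row 285, and the bolt's thumb plate is at (430,238). The calliper is at (430,170), the gouge at (390,330) and the rook at (265,323). Next I'll measure these from depth.

```bash
python3 - <<'E'
from h import *
s=dict(np.load('pics/top0.npz')); W=world(s)
def p(u,v): print((u,v),np.round(W[v,u],1))
for q in [(265,323),(173,274),(185,232),(180,182),(257,125),(430,238),(433,228),(433,248),(400,242),(379,242),(300,284),(236,284),(366,284),(420,255),(210,215),(370,210),(230,160),(360,158),(432,150),(430,190),(410,170),(290,200)]: p(*q)
# lid plane
m=np.zeros((480,640),bool); poly=np.array([[225,165],[358,160],[368,205],[215,210]])
mm=cv2.fillPoly(np.zeros((480,640),np.uint8),[poly],1)>0
P=W[mm]; P=P[~np.isnan(P).any(1)]
c=P.mean(0); n=np.linalg.svd(P-c)[2][2]; n*=np.sign(n[2]); print('lid plane',c,n,np.std((P-c)@n), 'angle',np.degrees(np.arccos(n[2])), np.degrees(np.arctan2(n[1],n[0])))
# well rim z~70
Z=W[...,2]
rm=(abs(Z-70)<4); 
v,u=np.nonzero(rm); print(len(v))
im=s['pixels'].copy(); im[rm]=(0,0,255)
im[(abs(Z-84)<4)]=(0,255,0)
im[(Z>92)&(Z<125)]=(255,0,0)
cv2.imwrite('pics/m0.png',cv2.resize(im[130:310,160:480],None,fx=2.5,fy=2.5,interpolation=0))
E
```

```text
(265, 323) [435.3 155.   61. ]
(173, 274) [515.7 301.8  56.5]
(185, 232) [583.4 284.2  53.8]
(180, 182) [666.5 293.6  52.6]
(257, 125) [759.3 166.2  55.9]
(430, 238) [557.8 -97.7 116.5]
(433, 228) [ 572.5 -102.8  117.1]
(433, 248) [ 542.7 -101.2  117.8]
(400, 242) [555.5 -57.4  90.5]
(379, 242) [555.4 -24.3  97.9]
(300, 284) [495.   98.6  67.1]
(236, 284) [497.3 198.3  71.3]
(366, 284) [493.3 -11.1   0.9]
(420, 255) [535.4 -89.3  81.4]
(210, 215) [580.6 199.4 224.8]
(370, 210) [581.9   1.2 227.9]
(230, 160) [690.4 203.5  90.2]
(360, 158) [685.7   1.  102.1]
(432, 150) [ 726.3 -134.7    5.8]
(430, 190) [ 654.7 -128.1    4.8]
(410, 170) [691.4 -94.5   4.5]
(290, 200) [602.  101.9 201.9]
lid plane [630.77840643 102.06997697 165.34958418] [0.77513939 0.0161653  0.63158342] 0.4831371282335119 angle 50.83295902054511 1.1947130109446407
2195
```

View pics/m0.png

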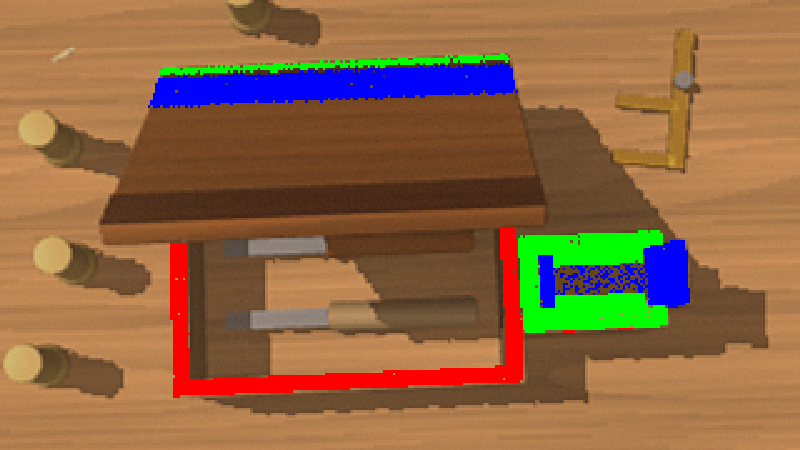

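The marked image shows the rim (z≈70, red), the cheek top (green) and the thumb plate. The lid plane fit gives an angle of about 50.8° and a yaw of about 1.2°. I'll refine the well pose and bolt position next.

```bash
python3 - <<'E'
from h import *
s=dict(np.load('pics/top0.npz')); W=world(s); Z=W[...,2]
def box(m,u0,u1,v0,v1):
    k=np.zeros_like(m); k[v0:v1,u0:u1]=1; return W[m&k]
rim=box(abs(Z-70)<4,220,372,215,292)
for lab,P in (('rim',rim),('cheek',box(abs(Z-84)<4,366,432,222,264)),('plate',box((Z>110)&(Z<125),415,440,222,256)),('staple',box((Z>94)&(Z<106),373,390,225,256))):
    for yaw in (1.2,):
        c,si=np.cos(np.radians(yaw)),np.sin(np.radians(yaw)); R=np.array([[c,-si],[si,c]])
        q=P[:,:2]@R   # well axes, world origin
        print(lab,len(P),'x',np.round(np.percentile(q[:,0],[1,50,99]),1),'y',np.round(np.percentile(q[:,1],[1,50,99]),1),'z',np.median(P[:,2]))
# near rim line slope
q=rim; f=rim[(rim[:,0]<505)]
print('yaw from rim', -np.degrees(np.polyfit(f[:,1],f[:,0],1)[0]))
# scene view check
s=dict(np.load('pics/scene0.npz')); W=world(s)
for u,v in [(264,358),(367,332),(320,345),(215,345),(391,300),(302,184),(295,183)]: print((u,v),np.round(W[v,u],1))
E
```

```text
rim 1637 x [495.6 504.6 590.6] y [-19.9  91.1 199.4] z 69.757935451918
cheek 1467 x [525.7 547.4 584.9] y [-108.   -60.7  -20.4] z 83.67146923186931
plate 227 x [536.5 555.  573.2] y [-116.  -109.4 -104. ] z 116.53078489253994
staple 118 x [539.5 554.8 570.4] y [-45.8 -35.1 -31.1] z 97.60907327758679
yaw from rim 0.9815449790919087
(264, 358) [679.9 213.4  43.1]
(367, 332) [496.5 210.3  48.6]
(320, 345) [580.9 210.8  39.9]
(215, 345) [757.2 175.1  54.2]
(391, 300) [440.3 166.9  63.5]
(302, 184) [541.8 -92.8 117.9]
(295, 183) [571.8  -0.8 227.4]
```

Well origin ≈ (593, 102.5) with yaw 1.2°, and bolt travel ≈ 0–1 mm. I'll turn the tool so its x runs along the well's +y and its y along the well's +x, and shut the fingers while rising.

step_arm(plan="0 0 -0.01 -0.12 1;0 0 -0.01 -0.12 1;0 0 -0.01 -0.12 1;0 0 -0.01 -0.12 1;0 0 -0.01 -0.12 1;0 0 -0.01 -0.12 1;0 0 -0.01 -0.12 1;0 0 -0.01 -0.12 1;0 0 -0.01 -0.12 1;0 0 -0.01 -0.12 1", grip_force=30)

```text
time_s: 0.93
tcp_pos: [195.0, -484.3, 327.4]
tcp_rot: [[-0.059, 0.998, -0.006], [0.998, 0.059, 0.016], [0.016, -0.005, -1.0]]
contact_force: [-0.1, -0.3, -0.6]
width: -0.0
```

step_arm(plan="0.02 0.015 0 0 1;0.03 0.02 0 0 1;0.03 0.02 0 0 1;0.03 0.02 0 0 1;0.03 0.022 0 0 1;0.03 0.022 0 0 1;0.03 0.022 0 0 1;0.03 0.022 0 0 1;0.03 0.022 0 0 1;0.03 0.022 0 0 1;0.03 0.022 0 0 1;0.03 0.022 0 0 1;0.03 0.022 0 0 1;0.03 0.022 0 0 1;0.03 0.022 0 0 1;0.03 0.022 0 0 1")

```text
time_s: 2.27
tcp_pos: [512.1, 22.8, 328.7]
tcp_rot: [[-0.052, 0.999, -0.012], [0.998, 0.052, 0.018], [0.018, -0.011, -1.0]]
contact_force: [0.6, -0.3, 0.3]
width: -0.001
```

```bash
cat >> h.py <<'E'
def where():
    o=get_obs(); R=o['tcp_rot']; p=o['tcp_pos']; a=np.radians(1.2); Rw=np.array([[np.cos(a),-np.sin(a),0],[np.sin(a),np.cos(a),0],[0,0,1]])
    w=Rw.T@(p-np.array([593.3,102.5,0]))
    print('t',round(o['time_s'],2),'well',np.round(w,1),'yawerr',round(np.degrees(np.arctan2(R[1,0],R[0,0]))-91.2,2),'tilt z',np.round(R[:,2],3),'F',np.round(Rw.T@o['contact_force'],1),'q',np.round(o['qpos'],1))
E
python3 -c "
from h import *
where()"
```

```text
t 2.27 well [-82.9 -78.  328.7] yawerr 1.78 tilt z [-0.012  0.018 -1.   ] F [ 0.6 -0.3  0.3] q [ 2.   7.6 10.5 93.5  1.  89. ]
```

step_arm(plan="0.015 0.02 0 0.01 1;0.015 0.02 0 0.01 1;0.015 0.02 0 0.01 1;0.012 0.018 0 0 1;0.01 0.012 0 0 1;0.005 0.008 0 0 1;0 0 0 0 1;0 0 0 0 1")

```text
time_s: 2.93
tcp_pos: [613.5, 111.8, 321.2]
tcp_rot: [[-0.032, 0.999, -0.022], [0.999, 0.032, 0.017], [0.018, -0.021, -1.0]]
contact_force: [0.4, -0.2, 0.6]
width: -0.001
```

```bash
python3 -c "
from h import *
where()"
```

```text
t 2.93 well [ 20.4   8.9 321.2] yawerr 0.64 tilt z [-0.022  0.017 -1.   ] F [ 0.4 -0.2  0.6] q [ 9.8 21.1 26.9 96.9  1.2 97.9]
```

step_arm(plan="0 0 0.015 0 1;-0.003 0 0.02 0 1;-0.003 0.001 0.02 0 1;-0.002 0.001 0.015 0 1;0 0 0.01 0 1;0 0 0 0 1")

```text
time_s: 3.43
tcp_pos: [610.5, 101.7, 238.8]
tcp_rot: [[-0.03, 0.999, -0.021], [0.999, 0.03, 0.017], [0.017, -0.021, -1.0]]
contact_force: [0.0, -0.0, 0.1]
width: 0.003
```

```bash
python3 -c "
from h import *
where(); snap('scene','s1')"
```

```text
t 3.43 well [ 17.2  -1.1 238.8] yawerr 0.5 tilt z [-0.021  0.017 -1.   ] F [ 0.  -0.   0.1] q [ 8.9 18.7 13.1 85.5  1.1 97.2]
```

View pics/s1.png

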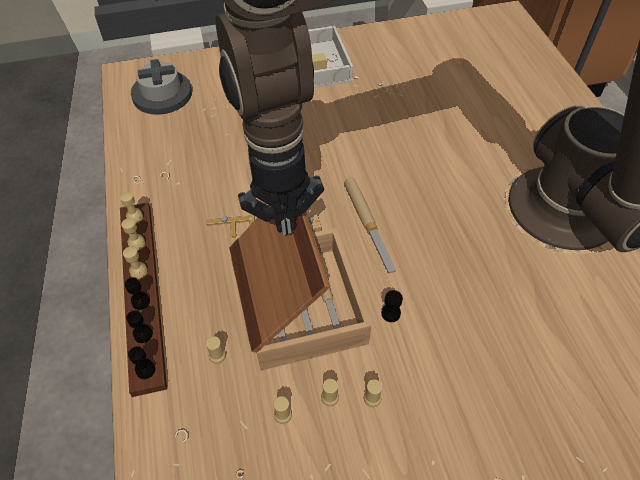

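The fingertips stand just above the lid near (287,228). I'll come down slowly to contact.

step_arm(plan="0 0 0.008 0 1;0 0 0.008 0 1;0 0 0.006 0 1;0 0 0.005 0 1;0 -0.002 0.005 0 1;0 -0.004 0.005 0 1;0 -0.004 0.005 0 1;0 -0.004 0.005 0 1")

```text
time_s: 4.15
tcp_pos: [596.7, 101.6, 194.3]
tcp_rot: [[-0.029, 1.0, -0.011], [0.999, 0.029, 0.018], [0.018, -0.011, -1.0]]
contact_force: [0.4, -0.3, 3.1]
width: -0.002
```

```bash
python3 -c "
from h import *
where()"
```

```text
t 4.15 well [  3.4  -0.9 194.3] yawerr 0.45 tilt z [-0.011  0.018 -1.   ] F [ 0.4 -0.3  3.1] q [ 9.1 16.5  4.6 78.6  1.1 97.5]
```

step_arm(plan="0 -0.004 0.0055 0 1;0 -0.004 0.0055 0 1;0 -0.004 0.0055 0 1;0 -0.004 0.0055 0 1;0 -0.004 0.0055 0 1;0 -0.004 0.0055 0 1;0 -0.003 0.0055 0 1;0 -0.003 0.0055 0 1;0 -0.003 0.0055 0 1")

```text
time_s: 4.9
tcp_pos: [558.8, 101.4, 141.3]
tcp_rot: [[-0.029, 1.0, -0.009], [0.999, 0.029, 0.018], [0.018, -0.009, -1.0]]
contact_force: [1.5, -0.8, 1.0]
width: -0.006
```

```bash
python3 -c "
from h import *
where(); snap('scene','s2')"
```

```text
t 4.9 well [-34.5  -0.4 141.3] yawerr 0.46 tilt z [-0.009  0.018 -1.   ] F [ 1.5 -0.8  1. ] q [ 9.7 12.9 -6.7 70.7  1.1 98. ]
```

View pics/s2.png

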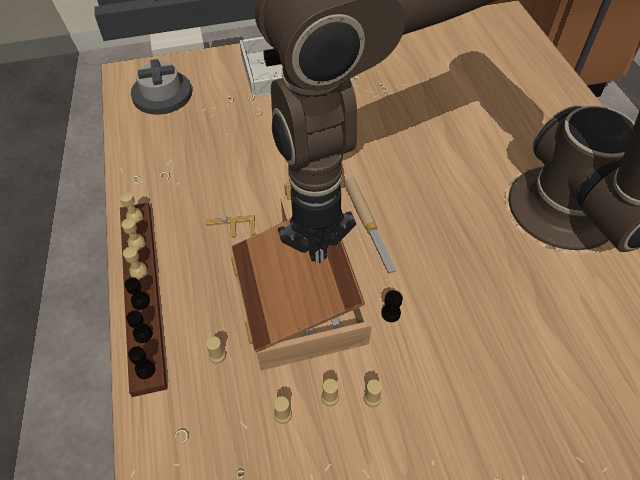

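The lid is following and is now about 20° open, with the fingers near (318,258). I'll continue slowly.

step_arm(plan="0 -0.002 0.0055 0 1;0 -0.002 0.0055 0 1;0 -0.002 0.0055 0 1;0 -0.001 0.005 0 1;0 -0.001 0.005 0 1;0 -0.001 0.004 0 1;0 -0.001 0.004 0 1;0 -0.001 0.003 0 1;0 0 0.003 0 1")

```text
time_s: 5.7
tcp_pos: [544.8, 101.7, 94.8]
tcp_rot: [[-0.029, 1.0, -0.013], [0.999, 0.029, 0.017], [0.018, -0.012, -1.0]]
contact_force: [-0.9, -0.2, 2.1]
width: -0.004
```

```bash
python3 -c "
from h import *
where()"
```

```text
t 5.7 well [-48.5   0.2  94.8] yawerr 0.46 tilt z [-0.013  0.017 -1.   ] F [-1.  -0.1  2.1] q [ 10.   12.7 -12.9  64.9   1.1  98.3]
```

step_arm(plan="0 -0.001 0.003 0 1;0 0 0.003 0 1;0 0 0.003 0 1;0 0 0.003 0 1;0 0 0.003 0 1;0 0 0.003 0 1")

```text
time_s: 6.2
tcp_pos: [543.5, 101.9, 81.9]
tcp_rot: [[-0.029, 1.0, -0.009], [0.999, 0.029, 0.018], [0.018, -0.008, -1.0]]
contact_force: [-11.2, -3.0, 25.8]
width: 0.001
```

```bash
python3 -c "
from h import *
where()"
```

```text
t 6.2 well [-49.8   0.4  81.9] yawerr 0.45 tilt z [-0.009  0.018 -1.   ] F [-11.3  -2.8  25.8] q [ 10.   12.8 -14.5  63.    1.1  98.4]
```

The force has risen to 26 N with the tip at 82 mm, so the lid is seated. I'll lift straight up and look.

step_arm(plan="0 0 -0.005 0 1;0 0 -0.015 0 1;0 0 -0.025 0 1;0 0 -0.025 0 1;0 0 -0.02 0 1;0 0 0 0 1")

```text
time_s: 6.7
tcp_pos: [542.9, 100.4, 174.7]
tcp_rot: [[-0.029, 1.0, -0.011], [0.999, 0.029, 0.018], [0.019, -0.01, -1.0]]
contact_force: [0.2, 0.1, -1.1]
width: 0.003
```

step_arm(plan="-0.02 0.001 0 0.004 1;-0.03 0.001 0 0.004 1;-0.03 0.001 0 0 1;-0.03 0.001 0 0 1;-0.03 0.001 0 0 1;-0.03 0.001 0 0 1;-0.03 0.001 0 0 1;-0.02 0.001 0 0 1;-0.01 0 0 0 1;0 0 0 0 1;0 0 0 0 1")

```text
time_s: 7.62
tcp_pos: [557.4, -136.5, 161.5]
tcp_rot: [[-0.025, 1.0, -0.014], [0.999, 0.026, 0.023], [0.023, -0.014, -1.0]]
contact_force: [-0.5, 0.3, -0.6]
width: -0.001
```

```bash
python3 - <<'E'
from h import *
where(); s=snap('top','t2'); W=world(s); snap('scene','s3')
a=np.radians(1.2);R=np.array([[np.cos(a),-np.sin(a),0],[np.sin(a),np.cos(a),0],[0,0,1]])
Q=(W-np.array([593.3,102.5,0]))@R
m=(abs(Q[...,0])<95)&(abs(Q[...,1])<100)&(Q[...,2]>60)&(Q[...,2]<95)
P=Q[m]; A=np.c_[P[:,0],np.ones(len(P))]; print('lid z fit',np.linalg.lstsq(A,P[:,2],rcond=None)[0],len(P))
m=(abs(Q[...,0]+40)<25)&(Q[...,1]<-150)&(Q[...,1]>-225)&(Q[...,2]>110)&(Q[...,2]<125)
if m.any(): P=Q[m]; print('plate',len(P),np.round(np.percentile(P,[1,50,99],axis=0),1))
E
```

```text
t 7.62 well [ -40.9 -238.2  161.5] yawerr 0.25 tilt z [-0.014  0.023 -1.   ] F [-0.5  0.3 -0.6] q [-14.3  13.9  -2.9  74.3   1.1  74.2]
lid z fit [-4.75350076e-04  8.18518186e+01] 15364
plate 225 [[ -58.7 -206.   110.2]
 [ -40.3 -199.5  116.7]
 [ -21.9 -193.9  119.8]]
```

View pics/s3.png

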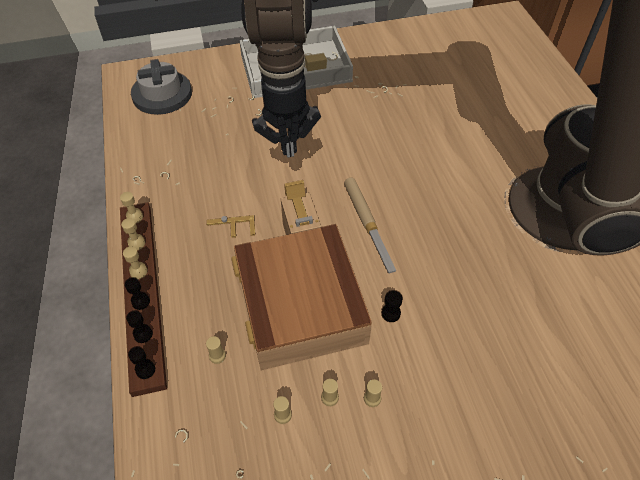

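View pics/t2.png

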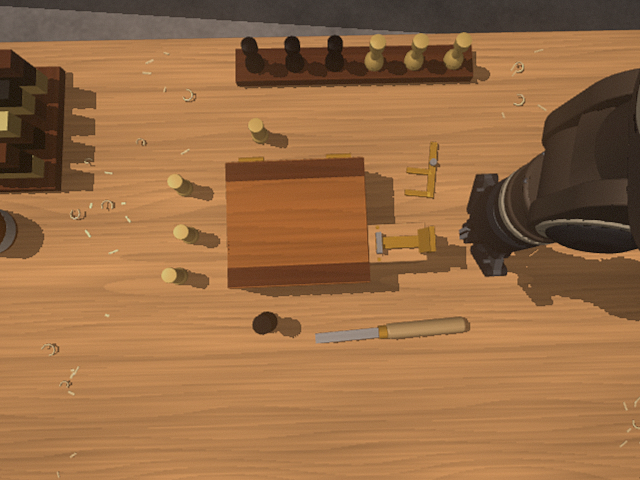

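The lid is flat (z 81.9, slope ≈0). The thumb plate's outer face is at y ≈ −206.5 and the tool is lined up on x −41. Lowering to push height.

step_arm(plan="-0.001 0 0.012 0 1;-0.001 0 0.014 0 1;-0.001 0 0.014 0 1;0 0 0.012 0 1;0 0 0.006 0 1;0 0 0.002 0 1;0 0 0 0 1")

```text
time_s: 8.3
tcp_pos: [558.2, -127.8, 101.5]
tcp_rot: [[-0.039, 0.999, -0.01], [0.999, 0.04, 0.024], [0.024, -0.009, -1.0]]
contact_force: [-1.1, 0.0, -0.6]
width: 0.002
```

```bash
python3 -c "
from h import *
where()"
```

```text
t 8.3 well [ -39.9 -229.5  101.5] yawerr 1.06 tilt z [-0.01   0.024 -1.   ] F [-1.1  0.1 -0.6] q [-13.5  14.7  -9.4  66.7   1.2  74.2]
```

step_arm(plan="0.004 0 0 0.005 1;0.004 0 0 0.005 1;0.004 0 0 0 1;0.005 0 0 0 1;0.005 0 0 0 1;0.005 0 0 0 1")

```text
time_s: 8.8
tcp_pos: [558.4, -99.6, 104.8]
tcp_rot: [[-0.028, 1.0, -0.008], [0.999, 0.028, 0.019], [0.02, -0.007, -1.0]]
contact_force: [0.4, -3.1, -1.8]
width: 0.0
```

```bash
python3 -c "
from h import *
where()"
```

```text
t 8.8 well [ -39.2 -201.3  104.8] yawerr 0.41 tilt z [-0.008  0.019 -1.   ] F [ 0.4 -3.1 -1.8] q [-10.6  13.9 -10.2  66.6   1.   77.7]
```

step_arm(plan="0.005 0 0.001 0 1;0.005 0 0.001 0 1;0.005 0 0.001 0 1;0.005 0 0.001 0 1;0.004 0 0.001 0 1;0.004 0 0.001 0 1")

```text
time_s: 9.3
tcp_pos: [558.9, -68.9, 101.3]
tcp_rot: [[-0.028, 1.0, -0.003], [0.999, 0.028, 0.018], [0.018, -0.002, -1.0]]
contact_force: [0.8, -2.3, 1.8]
width: -0.004
```

```bash
python3 -c "
from h import *
where()"
```

```text
t 9.3 well [ -38.  -170.7  101.3] yawerr 0.41 tilt z [-0.003  0.018 -1.   ] F [ 0.7 -2.3  1.8] q [ -7.5  13.3 -11.4  65.7   1.   80.8]
```

step_arm(plan="0.003 0 0 0 1;0.003 0 0 0 1;0.003 0 0 0 1;0.003 0 0 0 1")

```text
time_s: 9.63
tcp_pos: [558.8, -61.5, 101.4]
tcp_rot: [[-0.026, 1.0, -0.003], [1.0, 0.026, 0.002], [0.002, -0.003, -1.0]]
contact_force: [-0.6, -16.7, 0.6]
width: -0.0
```

```bash
python3 -c "
from h import *
where()"
```

```text
t 9.63 well [ -38.  -163.2  101.4] yawerr 0.26 tilt z [-0.003  0.002 -1.   ] F [ -0.9 -16.7   0.6] q [ -6.3  13.1 -11.6  65.5   0.1  82.2]
```

step_arm(plan="0.003 0 0 0 1;0.003 0 0 0 1;0.002 0 0 0 1")

```text
time_s: 9.88
tcp_pos: [558.7, -61.8, 101.6]
tcp_rot: [[-0.02, 1.0, -0.003], [1.0, 0.02, -0.018], [-0.018, -0.004, -1.0]]
contact_force: [-0.5, -8.5, 0.7]
width: -0.002
```

```bash
python3 -c "
from h import *
where()"
```

```text
t 9.88 well [ -38.1 -163.5  101.6] yawerr -0.08 tilt z [-0.003 -0.018 -1.   ] F [-0.6 -8.5  0.7] q [ -5.8  13.  -11.7  65.4  -1.   83.1]
```

The bolt has stopped: the tool no longer advances and the force stays well above the 3 N it takes to slide. I'll back off along −y, rise and check.

step_arm(plan="-0.01 0 0 0 1;-0.02 0 0 0 1;-0.025 0 0 0 1;-0.025 0 -0.01 0 1;-0.02 0 -0.03 0 1;-0.01 0 -0.03 0 1;0 0 -0.03 0 1;0 0 0 0 1;0 0 0 0 1")

```text
time_s: 10.63
tcp_pos: [558.7, -172.4, 201.8]
tcp_rot: [[-0.023, 1.0, -0.012], [1.0, 0.023, -0.001], [-0.001, -0.012, -1.0]]
contact_force: [0.1, 0.4, -1.0]
width: -0.0
```

```bash
python3 - <<'E'
from h import *
where(); s=snap('top','t4'); W=world(s); snap('scene','s4')
a=np.radians(1.2);R=np.array([[np.cos(a),-np.sin(a),0],[np.sin(a),np.cos(a),0],[0,0,1]])
Q=(W-np.array([593.3,102.5,0]))@R
m=(abs(Q[...,0]-20)<70)&(abs(Q[...,1]-20)<75)&(Q[...,2]>60)&(Q[...,2]<95)
P=Q[m]; A=np.c_[P[:,0],np.ones(len(P))]; print('lid z fit',np.linalg.lstsq(A,P[:,2],rcond=None)[0],len(P))
m=(abs(Q[...,0]+40)<25)&(Q[...,1]<-100)&(Q[...,1]>-225)&(Q[...,2]>110)&(Q[...,2]<125)
P=Q[m]; print('plate',len(P),np.round(np.percentile(P,[1,50,99],axis=0),1))
m=(abs(Q[...,0]+40)<8)&(Q[...,1]<0)&(Q[...,1]>-120)&(Q[...,2]>88)&(Q[...,2]<95)
P=Q[m]; print('bar tip y',np.percentile(P[:,1],99),len(P))
s0=dict(np.load('pics/top0.npz')); d=cv2.absdiff(s0['pixels'],s['pixels']).max(2)
for n,(u,v) in dict(rook=(265,323),p0=(173,274),p1=(185,232),p2=(180,182),p3=(257,125),cal=(432,170),gouge=(390,330)).items(): print(n,d[v-12:v+12,u-12:u+12].mean().round(1))
E
```

```text
t 10.63 well [ -40.4 -274.1  201.8] yawerr 0.13 tilt z [-0.012 -0.001 -1.   ] F [ 0.1  0.4 -1. ] q [-17.   14.3   2.7  79.   -0.3  71.7]
lid z fit [2.68047481e-03 8.17164103e+01] 8430
plate 217 [[ -58.3 -151.9  110.6]
 [ -40.2 -145.8  116.6]
 [ -21.  -140.1  119.6]]
bar tip y -68.18384879696005 346
rook 4.1
p0 2.6
p1 2.7
p2 2.8
p3 2.6
cal 2.7
gouge 2.7
```

View pics/t4.png

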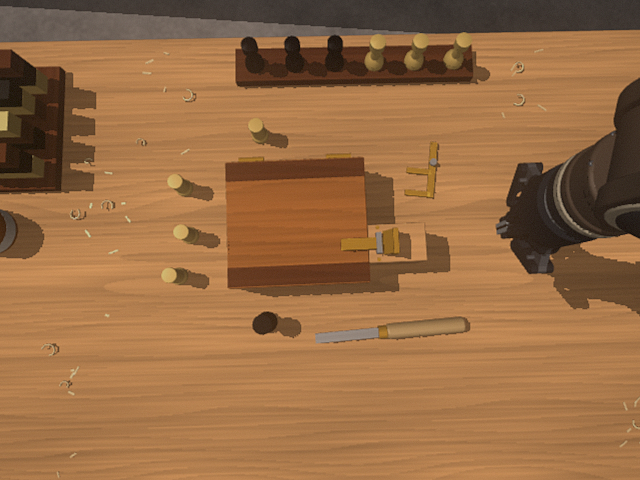

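```bash
python3 -c "
from h import *
print(order.job_done())"
```

```text
the job is handed in; nothing more can be done
None
```

The lid is shut and the bolt is home over it. I handed the job in at about 10.7 s, with the arm clear of everything.

- **Lid:** I pushed it down with closed fingertips near its free edge, slowing towards the end. It seated with about 26 N showing at the last reading, tip at 82 mm. Its upper face now reads 81.7 mm and level.
- **Bolt:** Once the lid was down, I pushed the outer face of the thumb plate along +y until it stalled, with 8–17 N showing and no further movement. The plate face moved from y −206 to −151.9 mm in the well's frame; home is −152.
- **Loose pieces:** The pawn blanks, rook, gouge and calliper show no change between the first and last top views.

One check disagreed slightly. From depth, the bolt bar lies about 42 mm over the lid, where 43 mm is nominal. That is within the 2 mm calibration, and since the plate position and the stall both point to home, I did not push again.

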